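# Take in the vent stay of a lacquer curing cabinet by one hole

### The job

The vent sash of the curing cabinet stands too far open for the freshly gilded parts inside: take it in by one hole. Ease the stay bar out from under the head of its pin and lift it off (the brass knob at its end is the grip), draw the sash in against its spring, and drop the bar's middle hole over the pin so that the bar lies flat on its keeper and holds the sash when you let go. Do not wrench or ram the bar against the pin, do not let the sash spring open, and leave the other things on the cabinet where they are.

Things in the scene. Friction and masses are not known exactly. Their poses are not given: they have to be found in the camera images.
- cabinet: wooden curing cabinet 260 deep (x), 420 wide (y), 190 high, flat roof; origin at the centre of its underside; its front, with a dial and a glazed side-hung vent sash, faces its -x
- keeper_place (a point): where the pin should stand, at roof height (x -96, y -115 mm in the cabinet's frame, same axes). The brass keeper pad (34 x 50, 12 thick) there is screwed down through slots, so the pin may stand up to 2 mm off this each way. Upright steel pin on the pad: neck dia 6, 7.5 long, then a domed head dia 10, 4.5 high, top 24 over the roof. The bar lies flat on the pad, underside 12 over the roof
- vent_sash (a joint): angle of the sash (rad): 0 shut, grows as it swings out to the front; about 0.59 with the outer hole on the pin, 0.39 with the middle, 0.20 with the inner. Upright hinge at x -141, y +50 mm in the cabinet's frame; the stay's pivot on the sash is 170 mm from it (at angle a: x = -141 - 170 sin a, y = 50 - 170 cos a). A damped spring hinge pushes it open, 6 to 7 N along the stay
- stay_knob (a point): centre of the upright brass knob (dia 20, 26 tall, its foot 5 over the bar's underside, centre 18) on the free end of the steel stay, to be gripped from above. x axis along the bar from pivot to knob, z up. Knob 182 mm from the pivot on the sash, a ball joint. Bar 24 wide (12 under the knob), 5 thick, about 160 g, three holes dia 12.5 at 78, 110, 142 mm from the pivot
- stay_hole_outer (a point): centre of the bar's outer hole (dia 12.5, bar 5 thick) on the underside of the bar, 142 mm from the pivot, 40 mm before the knob. On the pin at the start: the spring draws the edge on the hole's knob side against the pin's neck, under the head, so the bar must be pulled 2 to 4.5 mm towards the knob before it can be lifted (at 6.5 mm it meets the neck's other side); play sideways about 3 mm each way, likewise
- stay_hole_middle (a point): centre of the bar's middle hole (dia 12.5) on the underside of the bar, 110 mm from the pivot, 72 mm before the knob; this one is to go over the pin
- finial_block: black foam block 50 x 80 x 30 with a gilded finial standing 60 above it, on the cabinet's roof, left half; origin under its centre; leave
- lacquer_jar: small brown jar with black cap, dia 52, 55 high, on the cabinet's roof, left half; origin under its centre; leave
- leaf_tongs: bamboo leaf tongs 175 x 30 x 8 lying across the back of the cabinet's roof; origin under their middle; leave
Not all that is in view belongs to the job. Of the things shaped like the part that bears stay_knob, the bare steel one is meant.

How it is judged:
By the outcome, as a careful person would: the job done as asked, in the order asked, and still so for the second after the job is handed in, with the robot touching nothing.
It also fails if it takes over 56 s, if anything falls off the work surface, if the arm or the gripper's body presses on something with over 40 N, if the wrist force passes 120 N, or if a joint passes its speed limit or range.

### The arm

A 6-joint arm with a two-finger parallel gripper is mounted at the origin on the work surface. World frame = base frame: x ahead of the robot, y to its left, z up, the work surface at z = 0. Lengths are in m, angles in rad, forces in N, time in s.
With the tool pointing down it reaches from about 0.35 to 0.875 m from the base axis. Payload 4.2 kg.
Tool frame: the origin (TCP) lies between the finger pads; the fingertips stand 11 mm ahead of it and the grasp point (between the pads) lies 8 mm behind it; z points along the fingers, y is the line along which they close (so a half turn about z gives the same grasp; the last joint's range is limited). The gripper opens to 85 mm and grips with 20 to 120 N. Pads are 22 mm wide; open, the fingers measure 114 mm over their backs; the gripper's body (76 mm by 85 mm) begins 54 mm behind the grasp point. The pads swing forward as they close: fully open they stand 13 mm farther back than shut.
Start: joints at [1.421, 0.385, 0.008, 0, -1.194, -0.259], TCP at [0.248, 0.573, 0.242] pointing down, gripper open.
Joint ranges: [-3.14, 3.14], [-1.21, 2.06], [-1.07, 1.41], [-3.16, 2.05], [-2.99, -0.16], [-3.1, 3.1]. Speed limits (rad/s): [2.79, 2.79, 3.14, 3.14, 3.14, 3.14].

### API

Orientations are given as a rotation vector (axis times angle).
In Python, from workcell import state, get_image, camera_info, hand_in gives the robot as it stands. The module is installed in compiled form; this text tells all that it offers.
- The arm moves only by the tool apply_moves, never from a script. Its argument "motion" is a list of rows, each a list of 4 numbers: the shift along the tool's x, y, z in m, then the turn about the tool's z in rad. A call has 1 to 5 rows; each row shifts and turns the commanded pose from where the row before left it, along the tool's axes as they then stand; what a row does not reach is not made up. A row lasts 1/10 s, in which the tool goes at most 50 mm and 8.59 degrees, less where a joint would pass 70% of its speed; a pose out of reach is approached as far as the arm can. A call with a gripper value outside its range is refused whole. "gripper" is the opening, from 0 (shut) to 1 (fully open), set as the call begins (left out, the last holds). The fingers move at their own pace and stop on an object; "grip_force" is the grip in N (left out, the last holds). Time passes only in rows, so rows that do not move let the fingers close. It gives the time, the measured TCP pose, the force, the opening and the grip force at its end, in the units of the state.
- state(): the state, without advancing time (a new reading comes with each control period).
- get_image(name): name is "side" or "top"; returns the picture (420x560x3 uint8, red, green, blue); there is no depth.
- camera_info(name): a dict with "camera_matrix" (3x3 intrinsics, pixels), "R" (3x3) and "t" (3): a world point X has camera coordinates R X + t. Camera axes: x right, y down, z forward; pixel columns grow to the right and rows downward; lengths in m; the calibration is good to about 2 mm. A picture is of the moment at which its call begins. camera_info takes no time and is no camera call.
- hand_in(): hands the job in; it is judged then, once.
The state is a dict: "time": time; "qpos": joint angles; "joint_vel": joint speeds; "joint_efforts": joint torques, N m; "tool_pos": TCP position; "tool_rot": TCP orientation; "ft_force": force on the tool from outside, world axes, zero at the start; "ft_torque": the same for the moment, N m; "gripper_width": finger opening in m; "grip_force": force on a finger pad.
Only numpy, scipy, OpenCV 4.12 (cv2) and the standard library are available. Lean on these libraries where they do the work, as an engineer would, in place of code of your own. Each camera call takes 0.05 s, during which the arm holds its last target. There are 200 camera calls.

## Working session

There is one attempt and no reset: what is moved stays moved. The work goes in short steps, Python scripts to look and compute and a tool call to move; the robot and the scene stay as the last step left them, time stands still between calls to the robot, and variables do not carry over. Pictures are saved under pics/ and viewed, at most 10 in all, crops included, and the job is handed in when it is done.

Besides the shell and the picture viewer there is one more tool, called as name(argument=value, ...), one argument or row to a line, values as JSON. apply_moves: Moves the arm, as the interface text tells. Its arguments: {"type":"object","properties":{"motion":{"type":"array","items":{"type":"array","items":{"type":"number"}}},"gripper":{"type":"number"},"grip_force":{"type":"number"}},"required":["motion"]}

```bash
mkdir -p pics; python3 - <<'E'
from workcell import *
import cv2,numpy as np
s=state();print({k:np.round(v,3).tolist() for k,v in s.items()})
for n in("top","side"):
    im=get_image(n);cv2.imwrite(f"pics/{n}0.png",im[:,:,::-1]);c=camera_info(n)
    print(n,np.round(c["camera_matrix"],1).tolist(),np.round(c["R"],3).tolist(),np.round(c["t"],3).tolist(),(-c["R"].T@c["t"]).round(3))
E
```

```text
{'time': 0.0, 'qpos': [1.421, 0.386, 0.007, -0.001, -1.194, -0.259], 'joint_vel': [0.0, 0.0, -0.001, -0.0, 0.001, -0.0], 'joint_efforts': [-0.0, -39.23, 18.84, 4.186, -0.005, 0.0], 'tool_pos': [0.248, 0.573, 0.241], 'tool_rot': [3.074, -0.637, -0.001], 'ft_force': [0.56, -0.221, 0.051], 'ft_torque': [0.011, 0.032, -0.027], 'grip_force': 0.0, 'gripper_width': 0.085}
top [[380.2, 0.0, 277.5], [0.0, 380.2, 213.5], [0.0, 0.0, 1.0]] [[-0.016, -0.999, 0.049], [-0.999, 0.014, -0.042], [0.041, -0.049, -0.998]] [0.068, 0.535, 0.809] [0.502 0.1   0.826]
side [[484.5, 0.0, 281.7], [0.0, 484.5, 210.1], [0.0, 0.0, 1.0]] [[-0.995, -0.099, 0.022], [-0.079, 0.625, -0.777], [0.063, -0.775, -0.629]] [0.569, 0.109, 0.994] [0.512 0.758 0.698]
```

View pics/top0.png

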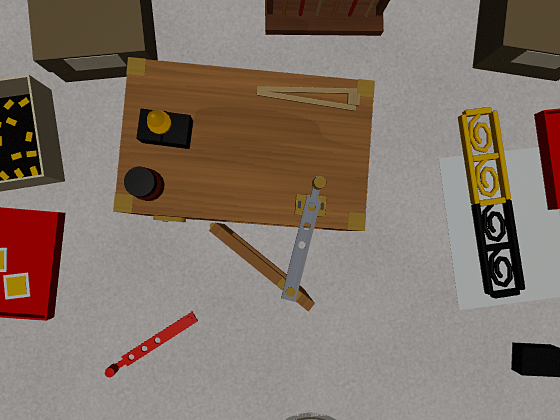

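View pics/side0.png

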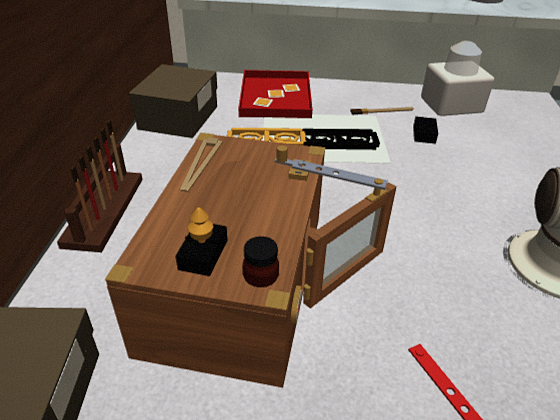

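Top view: the cabinet's roof corners are near (130,58), (374,81), (364,230) and (115,211). The steel bar runs from its pivot at (290,294) to the knob at (320,183), with the pin/keeper near (312,205). I'll zoom in on the stay.

```bash
cat > h.py <<'E'
import numpy as np,cv2
from workcell import *
def ray(n,u,v):
    c=camera_info(n);d=c["R"].T@np.linalg.inv(c["camera_matrix"])@[u,v,1];return -c["R"].T@c["t"],d
def onz(n,u,v,z):
    o,d=ray(n,u,v);return o+d*(z-o[2])/d[2]
def proj(n,X):
    c=camera_info(n);p=c["camera_matrix"]@(c["R"]@np.asarray(X)+c["t"]);return (p[:2]/p[2]).round(1)
def crop(n,u,v,w,h,k,f):
    im=get_image(n)[:,:,::-1];cv2.imwrite(f,cv2.resize(im[v:v+h,u:u+w],None,fx=k,fy=k,interpolation=cv2.INTER_CUBIC))
def two(a,b):
    (o1,d1),(o2,d2)=ray("top",*a),ray("side",*b)
    s=np.linalg.lstsq(np.c_[d1,-d2],o2-o1,rcond=None)[0];p,q=o1+d1*s[0],o2+d2*s[1];return (p+q)/2,np.linalg.norm(p-q)
E
python3 - <<'E'
from h import *
a=get_image("top")[165:315,265:385,::-1];b=get_image("side")[130:220,260:410,::-1]
a=cv2.resize(a,None,fx=4,fy=4,interpolation=cv2.INTER_CUBIC);b=cv2.resize(b,None,fx=2,fy=2,interpolation=cv2.INTER_CUBIC)
o=np.zeros((600,800,3),np.uint8);o[:600,:480]=a;o[:180,480:780]=b;cv2.imwrite("pics/c1.png",o)
C=[onz("top",*p,.19) for p in((130,58),(374,81),(364,230),(115,211))]
for c in C:print(c.round(4))
print([np.linalg.norm(C[i]-C[(i+1)%4]).round(4) for i in range(4)])
m=sum(C)/4; e=(C[0]+C[3]-C[1]-C[2])/2;yaw=np.arctan2(-e[0],e[1])
ex=(C[0]+C[1]-C[2]-C[3])/2;print(yaw,np.arctan2(ex[1],ex[0]))
yaw=(yaw*420+np.arctan2(ex[1],ex[0])*260)/680
R=np.array([[np.cos(yaw),-np.sin(yaw)],[np.sin(yaw),np.cos(yaw)]])
w=lambda x,y:m[:2]+R@[x,y]
print("yaw",yaw,"centre",m,"pin",w(-.096,-.115),"pivot",w(-.141-.17*np.sin(.59),.05-.17*np.cos(.59)))
print("pin px",proj("top",[*w(-.096,-.115),.214]),proj("side",[*w(-.096,-.115),.214]))
E
```

```text
[0.7924 0.3115 0.19  ]
[ 0.7545 -0.1017  0.19  ]
[ 0.4983 -0.0776  0.19  ]
[0.5363 0.3358 0.19  ]
[np.float64(0.4149), np.float64(0.2573), np.float64(0.4151), np.float64(0.2572)]
-0.09148470363636402 -0.09420701897151272
yaw -0.09252558891156794 centre [0.64535831 0.1170027  0.19      ] pin [0.53914367 0.01136439] pivot [0.40235278 0.04789936]
pin px [313.3 205.7] [301.6 159.4]
```

View pics/c1.png

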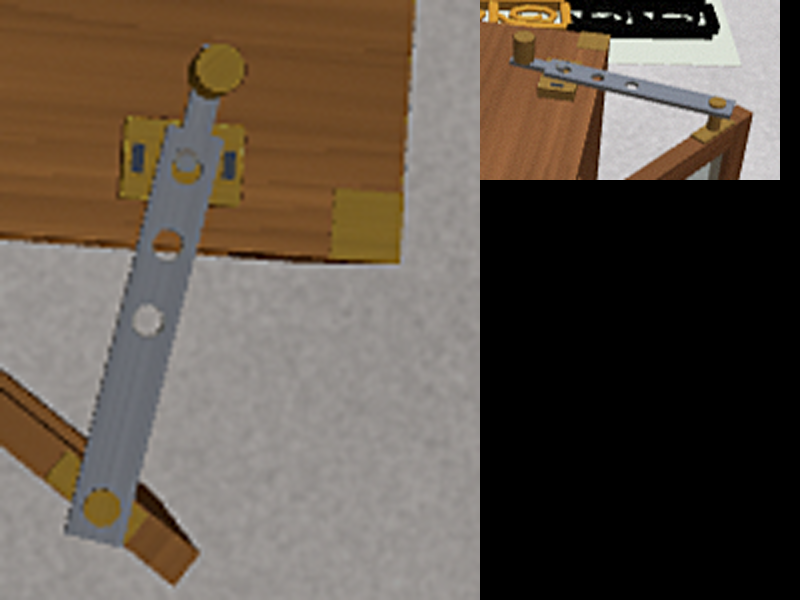

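The crop shows the knob top at full-image (319.8,182.2), the outer hole at (311.8,206.8) and the pivot at (290.5,292). In the side view the knob top is near (282,148). Next I'll compute the geometry.

```bash
cat > geo.py <<'E'
from h import *
from scipy.optimize import brentq
yaw=-.0925;R=np.array([[np.cos(yaw),-np.sin(yaw)],[np.sin(yaw),np.cos(yaw)]])
pin=np.array([-.096,-.115])
P=lambda a:np.array([-.141-.17*np.sin(a),.05-.17*np.cos(a)])
def fit(d): # sash angle and bar direction (world) with pin at distance d from pivot
    a=brentq(lambda a:np.linalg.norm(pin-P(a))-d,.01,1);u=R@(pin-P(a))/d;return a,u,np.arctan2(u[1],u[0])
E
python3 - <<'E'
from geo import *
k=onz("top",319.75,182.25,.233);p=onz("top",290.5,292,.21);print("knob",k,"pivot",p,np.linalg.norm((k-p)[:2]),"ang",np.arctan2(*(k-p)[1::-1]))
print(two((319.75,182.25),(282,148)))
for h in((311.75,206.75),(307,226),(301.75,245)):
    q=onz("top",*h,.207);print("hole",q,np.linalg.norm((q-k)[:2]))
for d in(.14525,.142,.11,.11325):print(d,fit(d))
u0=fit(.14525)[1];u1=fit(.11)[1];print("pin from knob",k[:2]-.03675*u0)
T=lambda d,off,h:None
s=state();tp=s["tool_pos"];n=np.array(s["tool_rot"])[:2];A=2*np.arctan2(n[1],n[0]);x=np.array([np.cos(A),np.sin(A)]);y=np.array([x[1],-x[0]])
dw=k[:2]-tp[:2];print("tool yaw",A,"move in tool xy",dw@x,dw@y,"turn",-(fit(.14525)[2]-A))
E
```

```text
knob [0.574968   0.00313963 0.233     ] pivot [0.40051526 0.05060695 0.21      ] 0.18079520747497277 ang -0.2656613482642692
(array([0.57588804, 0.00260178, 0.22973273]), np.float64(0.001030949388231299))
hole [0.5379318  0.01295551 0.207     ] 0.03831490279727344
hole [0.50649677 0.02140301 0.207     ] 0.07086508603846207
hole [0.47565485 0.03061594 0.207     ] 0.10304392202951958
0.14525 (0.6136861524423439, array([ 0.96307144, -0.26924599]), np.float64(-0.2726100218211809))
0.142 (0.592670735058971, array([ 0.96580116, -0.25928385]), np.float64(-0.2622806181589477))
0.11 (0.39057801570850365, array([ 0.98666451, -0.16276716]), np.float64(-0.16349457237469975))
0.11325 (0.4107502673857219, array([ 0.98502156, -0.17243122]), np.float64(-0.17329732801563627))
pin from knob [0.53957513 0.01303442]
tool yaw -0.4088738872647762 move in tool xy 0.5263800882112598 0.3931939050404046 turn -0.1362638654435953
```

apply_moves(
  motion=[
    [0.0376,0.0281,-0.016,0],
    [0.0376,0.0281,-0.016,0],
    [0.0376,0.0281,-0.016,0],
    [0.0376,0.0281,-0.016,0],
    [0.0376,0.0281,0,0],
  ],
  gripper=0.6,
)

```text
time: 0.7
tool_pos: [0.3663, 0.3689, 0.3089]
tool_rot: [-3.072, 0.636, -0.004]
ft_force: [1.8, 0.0, 0.5]
gripper_width: 0.0512
grip_force: 0.0
```

apply_moves(
  motion=[
    [0.0376,0.0281,0,0],
    [0.0376,0.0281,0,0],
    [0.0376,0.0281,0,0],
    [0.0376,0.0281,0,0],
    [0.0376,0.0281,0,0],
  ],
)

```text
time: 1.2
tool_pos: [0.4822, 0.1643, 0.3064]
tool_rot: [-3.076, 0.637, -0.0]
ft_force: [1.0, 0.6, 1.2]
gripper_width: 0.0509
grip_force: 0.0
```

apply_moves(
  motion=[
    [0.0376,0.0281,0,0],
    [0.0376,0.0281,0,0],
    [0.0376,0.0281,0,0],
    [0.0376,0.0281,0,0],
    [0,0,0,-0.136],
  ],
)

```text
time: 1.7
tool_pos: [0.5766, -0.0011, 0.3051]
tool_rot: [3.11, -0.432, -0.002]
ft_force: [-0.2, -0.1, -0.9]
gripper_width: 0.0515
grip_force: 0.0
```

```bash
cat > g.py <<'E'
from geo import *
def goto(X,yaw=None):
    s=state();n=np.array(s["tool_rot"]);A=2*np.arctan2(n[1],n[0]);x=np.array([np.cos(A),np.sin(A)]);y=np.array([x[1],-x[0]])
    d=np.array(X)-s["tool_pos"];print("t",round(s["time"],2),"tcp",np.round(s["tool_pos"],4),"yaw",round(A,4),"move",np.round([d[:2]@x,d[:2]@y,-d[2]],4),"F",np.round(s["ft_force"],2),"w",np.round([s["gripper_width"],s["grip_force"]],4))
E
python3 -c "
from g import *
goto([.5753,.0030,.214])"
```

```text
t 1.7 tcp [ 0.5766 -0.0011  0.3051] yaw -0.2758 move [-0.0024 -0.0036  0.0911] F [-0.22 -0.13 -0.9 ] w [0.0515 0.    ]
```

apply_moves(
  motion=[
    [-0.0024,-0.0036,0.02,0],
    [0,0,0.025,0],
    [0,0,0.015,0],
    [0,0,0,0],
    [0,0,0,0],
  ],
)

```text
time: 2.2
tool_pos: [0.574, 0.0073, 0.2467]
tool_rot: [3.112, -0.427, 0.0]
ft_force: [-0.3, 0.4, 0.7]
gripper_width: 0.0512
grip_force: 0.0
```

```bash
python3 -c "
from g import *
goto([.5753,.0030,.214])
crop('side',200,80,200,140,4,'pics/c2.png')"
```

```text
t 2.2 tcp [0.574  0.0073 0.2467] yaw -0.2726 move [0.0024 0.0038 0.0327] F [-0.34  0.41  0.72] w [0.0512 0.    ]
```

View pics/c2.png

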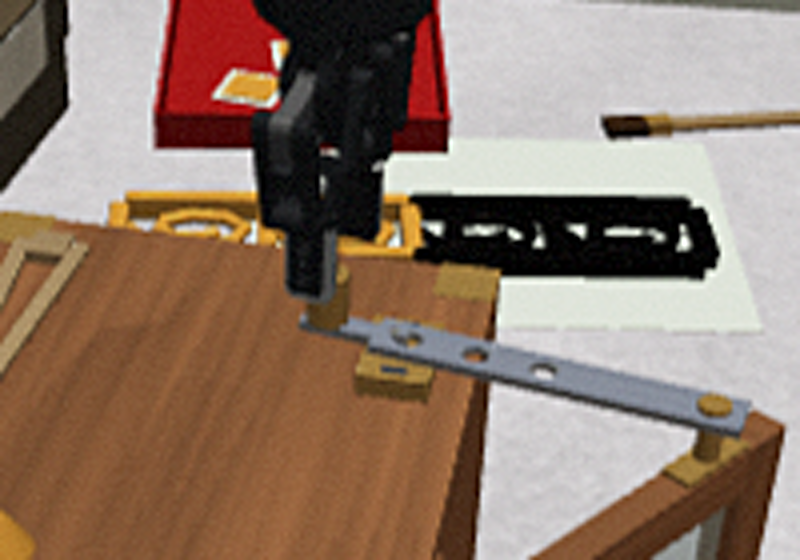

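The near finger, at crop (312,270), is in front of the knob at (330,300), and the bar is undisturbed. Next: correct the offset, descend and close.

apply_moves(
  motion=[
    [0.0024,0.0038,0,0],
    [0,0,0.012,0],
    [0,0,0.012,0],
    [0,0,0.0075,0],
    [0,0,0,0],
  ],
)

```text
time: 2.75
tool_pos: [0.574, 0.0029, 0.2127]
tool_rot: [3.111, -0.427, -0.006]
ft_force: [-0.1, 0.4, -0.4]
gripper_width: 0.0511
grip_force: 0.0
```

apply_moves(
  motion=[
    [0,0,0,0],
    [0,0,0,0],
    [0,0,0,0],
  ],
  gripper=0.3,
  grip_force=30,
)

```text
time: 3.05
tool_pos: [0.5753, 0.0031, 0.2153]
tool_rot: [-3.112, 0.427, -0.001]
ft_force: [-0.7, -0.5, -0.2]
gripper_width: 0.0257
grip_force: 0.0
```

```bash
python3 -c "
from g import *
goto([.5753,.0030,.214])"
```

```text
t 3.05 tcp [0.5753 0.0031 0.2153] yaw 6.0104 move [0.0001 0.0001 0.0013] F [-0.7  -0.45 -0.2 ] w [0.0257 0.    ]
```

apply_moves(
  motion=[
    [0,0,0,0],
    [0,0,0,0],
    [0,0,0,0],
    [0,0,0,0],
  ],
  gripper=0.0,
  grip_force=50,
)

```text
time: 3.45
tool_pos: [0.5752, 0.0032, 0.2155]
tool_rot: [-3.112, 0.427, -0.002]
ft_force: [-1.5, 1.0, 2.9]
gripper_width: 0.0182
grip_force: 48.9
```

```bash
python3 -c "
from g import *
goto([.5753,.0030,.214])
im=np.hstack([cv2.resize(get_image(n)[v:v+100,u:u+100,::-1],None,fx=4,fy=4,interpolation=cv2.INTER_CUBIC) for n,u,v in(('side',240,110),('top',265,165))]);cv2.imwrite('pics/c3.png',im)"
```

```text
t 3.45 tcp [0.5752 0.0032 0.2155] yaw 6.0106 move [0.0001 0.0002 0.0015] F [-1.55  0.98  2.87] w [1.82000e-02 4.88934e+01]
```

View pics/c3.png

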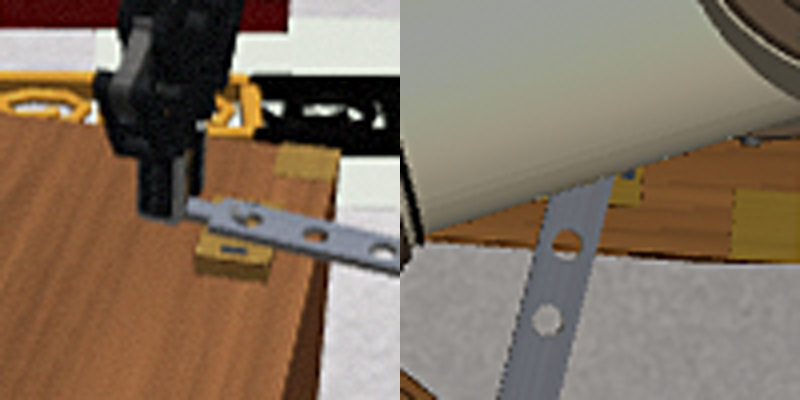

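The knob is gripped: the side crop shows the fingers at (165,190) on it and the pin head inside the outer hole at (248,214). Now I'll pull gently along the bar.

apply_moves(
  motion=[
    [0.001,0,0,0],
    [0.001,0,0,0],
    [0.0013,0,0,0],
    [0,0,0,0],
    [0,0,0,0],
  ],
)

```text
time: 4.05
tool_pos: [0.5752, 0.0031, 0.2154]
tool_rot: [-3.112, 0.427, 0.01]
ft_force: [-10.7, 6.3, 10.5]
gripper_width: 0.0181
grip_force: 49.6
```

```bash
python3 -c "
from g import *
goto([.5753,.0030,.214])"
```

```text
t 4.05 tcp [0.5752 0.0031 0.2154] yaw 6.0106 move [0.0001 0.0001 0.0014] F [-10.75   6.27  10.51] w [1.81000e-02 4.96477e+01]
```

apply_moves(
  motion=[
    [0,0,-0.001,0],
    [0,0,0,0],
    [0,0,0,0],
  ],
)

```text
time: 4.35
tool_pos: [0.5753, 0.0031, 0.2154]
tool_rot: [-3.112, 0.427, 0.01]
ft_force: [-9.2, 7.5, 7.0]
gripper_width: 0.0184
grip_force: 49.3
```

```bash
python3 -c "
from g import *
goto([.5753,.0030,.214]);print(state()['tool_rot'],state()['ft_torque'])"
```

```text
t 4.35 tcp [0.5753 0.0031 0.2154] yaw 6.0104 move [0.     0.0001 0.0014] F [-9.23  7.52  7.03] w [1.84000e-02 4.92647e+01]
[-3.11202619  0.42714298  0.01027872] [1.69147983 2.39883962 0.01781229]
```

apply_moves(
  motion=[
    [0,0,-0.001,0],
    [0,0,-0.0008,0],
    [0.001,0,0,0],
    [0,0,0,0],
    [0,0,0,0],
  ],
)

```text
time: 4.85
tool_pos: [0.5756, 0.0024, 0.2155]
tool_rot: [3.112, -0.428, -0.014]
ft_force: [-7.3, 4.4, 1.3]
gripper_width: 0.0182
grip_force: 49.1
```

```bash
python3 -c "
from g import *
goto([.5753,.0030,.214]);print(state()['tool_rot'],state()['ft_torque'])"
```

```text
t 4.85 tcp [0.5756 0.0024 0.2155] yaw -0.2736 move [-0.0005 -0.0004  0.0015] F [-7.28  4.39  1.28] w [1.82000e-02 4.91489e+01]
[ 3.111793   -0.4283414  -0.01445825] [1.20784146e+00 1.85795320e+00 1.06503587e-04]
```

apply_moves(
  motion=[
    [0.001,0,-0.0002,0],
    [0,0,0,0],
    [0.001,0,0,0],
    [0,0,0,0],
    [0,0,0,0],
  ],
)

```text
time: 5.35
tool_pos: [0.5766, 0.0016, 0.2155]
tool_rot: [3.111, -0.429, -0.018]
ft_force: [-10.0, 3.9, 2.5]
gripper_width: 0.0181
grip_force: 49.2
```

```bash
python3 -c "
from g import *
goto([.5753,.0030,.214]);print(state()['tool_rot'],state()['ft_torque'])"
```

```text
t 5.35 tcp [0.5766 0.0016 0.2155] yaw -0.2738 move [-0.0017 -0.001   0.0015] F [-10.     3.92   2.47] w [1.81000e-02 4.92255e+01]
[ 3.11084488 -0.4285504  -0.01795701] [0.99246475 2.43013056 0.00744431]
```

apply_moves(
  motion=[
    [0.001,0,-0.0004,0],
    [0,0,0,0],
    [0.0007,0,-0.0003,0],
    [0,0,0,0],
    [0,0,0,0],
  ],
)

```text
time: 5.85
tool_pos: [0.5786, 0.0007, 0.2155]
tool_rot: [3.11, -0.429, -0.018]
ft_force: [-6.9, 1.7, -1.8]
gripper_width: 0.0185
grip_force: 48.9
```

```bash
python3 -c "
from g import *
goto([.5753,.0030,.214]);print(state()['tool_rot'],state()['ft_torque'])
crop('side',260,140,100,75,8,'pics/c4.png')"
```

```text
t 5.85 tcp [0.5786 0.0007 0.2155] yaw -0.2738 move [-0.0038 -0.0013  0.0015] F [-6.91  1.68 -1.76] w [1.85000e-02 4.89186e+01]
[ 3.11035422 -0.42851934 -0.01761803] [0.46526194 1.87267794 0.05400142]
```

View pics/c4.png

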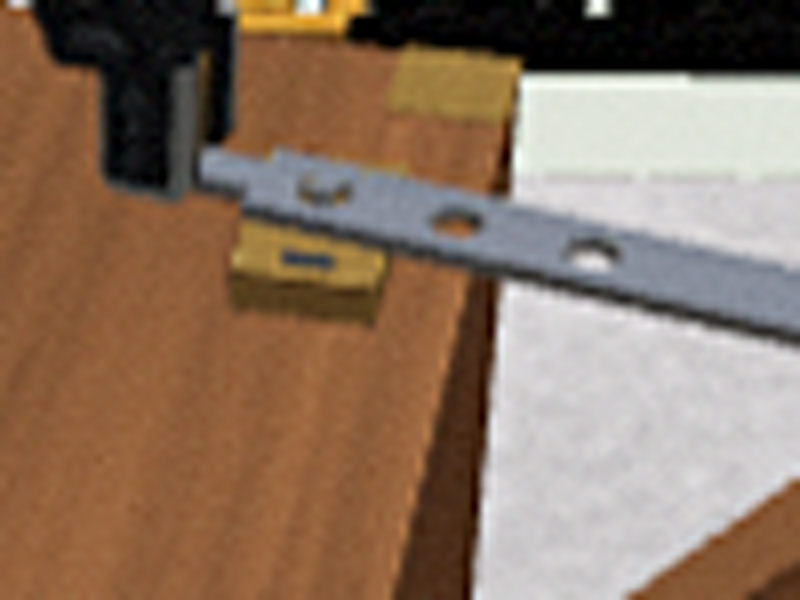

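The side crop shows the pin head centred in the outer hole at (325,185), so I'll start the lift.

apply_moves(
  motion=[
    [-0.0002,0,-0.0015,0],
    [-0.0002,0,-0.0015,0],
    [-0.0002,0,-0.0015,0],
    [-0.0002,0,-0.0015,0],
    [0,0,0,0],
  ],
)

```text
time: 6.4
tool_pos: [0.5781, 0.001, 0.2198]
tool_rot: [3.11, -0.429, -0.018]
ft_force: [-5.6, 0.6, -16.5]
gripper_width: 0.0185
grip_force: 49.3
```

```bash
python3 -c "
from g import *
goto([.5786,.0007,.2155]);print(state()['tool_rot'],state()['ft_torque'])"
```

```text
t 6.4 tcp [0.5781 0.001  0.2198] yaw -0.2743 move [0.0005 0.0001 0.0043] F [ -5.64   0.6  -16.48] w [1.85000e-02 4.92738e+01]
[ 3.11029826 -0.42925373 -0.01846359] [-0.00144912  1.13026639  0.08166034]
```

```bash
python3 -c "
from g import *
crop('side',260,140,100,75,8,'pics/c5.png')"
```

```text
(no output)
```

View pics/c5.png

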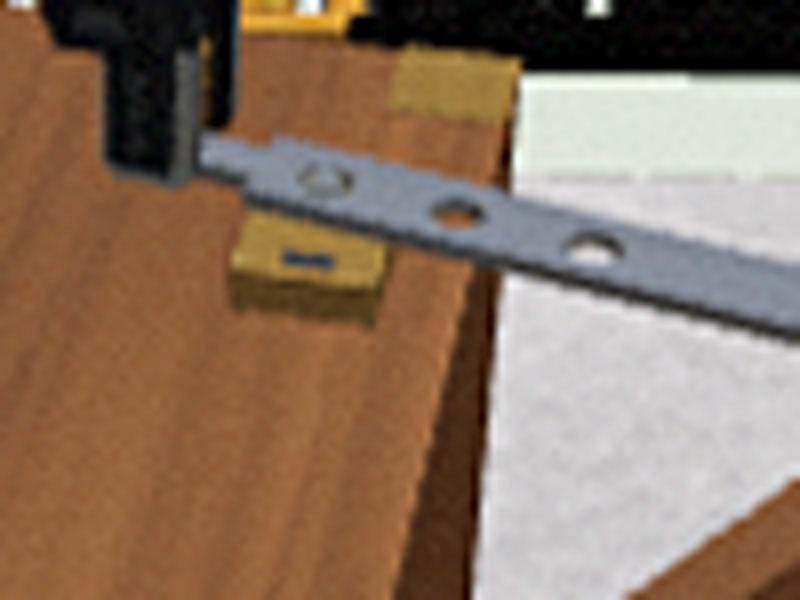

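The head at (325,180) now lies inside the hole's outline, but there's 16 N of down-force. I suspect pitch friction in the pads, so I'll ease the grip a little to find out.

apply_moves(
  motion=[
    [0,0,0,0],
    [0,0,0,0],
    [0,0,0,0],
  ],
  grip_force=35,
)

```text
time: 6.75
tool_pos: [0.5782, 0.0009, 0.2198]
tool_rot: [3.11, -0.429, -0.019]
ft_force: [-5.1, 0.4, -16.7]
gripper_width: 0.0183
grip_force: 49.3
```

```bash
python3 -c "
from g import *
goto([.5786,.0007,.2155]);print(state()['tool_rot'],state()['ft_torque'])"
```

```text
t 6.75 tcp [0.5782 0.0009 0.2198] yaw -0.2742 move [0.0005 0.0001 0.0043] F [ -5.05   0.36 -16.69] w [1.83000e-02 4.92746e+01]
[ 3.11020019 -0.42912586 -0.01860646] [0.04271987 1.13224699 0.06208323]
```

apply_moves(
  motion=[
    [0,0,0,0],
    [0,0,0,0],
    [0,0,0,0],
  ],
  gripper=0.0,
  grip_force=32,
)

```text
time: 7.05
tool_pos: [0.5782, 0.0009, 0.2198]
tool_rot: [3.11, -0.429, -0.018]
ft_force: [-6.1, 0.9, -16.0]
gripper_width: 0.0179
grip_force: 49.3
```

```bash
python3 -c "
from g import *
goto([.5786,.0007,.2155]);print(state()['tool_rot'],state()['ft_torque'])"
```

```text
t 7.05 tcp [0.5782 0.0009 0.2198] yaw -0.2742 move [0.0005 0.0001 0.0043] F [ -6.1    0.89 -16.02] w [1.79000e-02 4.92756e+01]
[ 3.11020918 -0.42916061 -0.01849377] [-0.01978843  1.17063171  0.06002808]
```

apply_moves(
  motion=[
    [0,0,-0.0005,0],
    [0,0,-0.0005,0],
    [0,0,0,0],
  ],
)

```text
time: 7.35
tool_pos: [0.5781, 0.001, 0.2203]
tool_rot: [3.11, -0.429, -0.019]
ft_force: [-6.5, 0.9, -22.2]
gripper_width: 0.0185
grip_force: 48.7
```

```bash
python3 -c "
from g import *
goto([.5786,.0007,.2155]);print(state()['tool_rot'],state()['ft_torque'])"
```

```text
t 7.35 tcp [0.5781 0.001  0.2203] yaw -0.2744 move [0.0006 0.0001 0.0048] F [ -6.53   0.89 -22.18] w [1.85000e-02 4.86788e+01]
[ 3.11025416 -0.42944901 -0.01945089] [-0.07081257  1.10045357  0.10331991]
```

The lift is caught. The sash arc shifts the bar sideways as it's pulled in, so the hole sits about 1.5 mm to one side under the head. I'll lower to free it, shift sideways to the computed spot, then lift again.

apply_moves(
  motion=[
    [0,0,0.0015,0],
    [0,0,0.0015,0],
    [0,0,0.0012,0],
    [0,0,0.001,0],
    [0,0,0,0],
  ],
)

```text
time: 7.85
tool_pos: [0.5792, 0.001, 0.2192]
tool_rot: [3.111, -0.427, -0.011]
ft_force: [-9.3, 1.2, -9.4]
gripper_width: 0.0184
grip_force: 50.0
```

```bash
cat >> g.py <<'E'
PIN=np.array([.5398,.0130])
def tgt(hole,th):
    d,dk=(.142,.040) if hole=="o" else (.110,.072)
    a,u,an=fit(d*np.cos(th));k=PIN+(dk*np.cos(th)-.018*np.sin(th))*u
    return [*k,.2155+.182*np.sin(th)-.018*(1-np.cos(th))],an
E
python3 -c "
from g import *
for h in 'om':
  for t in(0,.03,.06,.09,.12,.15,.18):
    X,an=tgt(h,t);print(h,t,np.round(X,4),round(an,4))
goto(tgt('o',.005)[0])"
```

```text
o 0 [0.5784 0.0026 0.2155] -0.2623
o 0.03 [0.5779 0.0028 0.221 ] -0.2621
o 0.06 [0.5773 0.003  0.2264] -0.2615
o 0.09 [0.5767 0.0032 0.2318] -0.2605
o 0.12 [0.5761 0.0034 0.2372] -0.259
o 0.15 [0.5754 0.0036 0.2425] -0.2572
o 0.18 [0.5748 0.0039 0.2478] -0.255
m 0 [0.6108 0.0013 0.2155] -0.1635
m 0.03 [0.6103 0.0014 0.221 ] -0.1633
m 0.06 [0.6097 0.0015 0.2264] -0.1629
m 0.09 [0.609  0.0017 0.2318] -0.1622
m 0.12 [0.6082 0.0019 0.2372] -0.1611
m 0.15 [0.6074 0.0021 0.2425] -0.1598
m 0.18 [0.6066 0.0024 0.2478] -0.1582
t 7.85 tcp [0.5792 0.001  0.2192] yaw -0.273 move [-0.0013 -0.0014  0.0028] F [-9.29  1.18 -9.42] w [1.84000e-02 5.00107e+01]
```

apply_moves(
  motion=[
    [0,0,0,0],
    [0,0,0,0],
    [0,0,0,0],
  ],
)

```text
time: 8.15
tool_pos: [0.5792, 0.0009, 0.2192]
tool_rot: [3.111, -0.427, -0.011]
ft_force: [-9.4, 2.0, -8.4]
gripper_width: 0.0184
grip_force: 50.0
```

```bash
python3 -c "
from g import *
goto(tgt('o',.005)[0]);print(state()['tool_rot'],state()['ft_torque'])"
```

```text
t 8.15 tcp [0.5792 0.0009 0.2192] yaw -0.2731 move [-0.0013 -0.0014  0.0028] F [-9.39  2.02 -8.44] w [1.84000e-02 5.00096e+01]
[ 3.1108343  -0.42740854 -0.01124453] [0.34084002 2.27377188 0.06802625]
```

apply_moves(
  motion=[
    [0,0,0.0015,0],
    [0,-0.001,0.0015,0],
    [-0.0005,-0.001,0.0005,0],
    [0,0,0,0],
    [0,0,0,0],
  ],
)

```text
time: 8.65
tool_pos: [0.5813, 0.0027, 0.2184]
tool_rot: [3.111, -0.424, -0.001]
ft_force: [-7.6, 0.4, -2.5]
gripper_width: 0.0186
grip_force: 50.7
```

```bash
python3 -c "
from g import *
goto(tgt('o',.005)[0]);print(state()['tool_rot'],state()['ft_torque'])"
```

```text
t 8.65 tcp [0.5813 0.0027 0.2184] yaw -0.2711 move [-0.0029  0.0008  0.002 ] F [-7.63  0.41 -2.49] w [1.86000e-02 5.06616e+01]
[ 3.11109714e+00 -4.24267042e-01 -1.35278460e-03] [-0.02079295  2.04948041  0.37278844]
```

apply_moves(
  motion=[
    [-0.001,0.0003,0,0],
    [-0.001,0.0003,0,0],
    [-0.001,0,0,0],
    [0,0,0,0],
    [0,0,0,0],
  ],
)

```text
time: 9.15
tool_pos: [0.5789, 0.003, 0.2187]
tool_rot: [3.112, -0.425, 0.001]
ft_force: [-7.2, 1.3, -2.1]
gripper_width: 0.0184
grip_force: 50.7
```

```bash
python3 -c "
from g import *
goto(tgt('o',.005)[0]);print(state()['tool_rot'],state()['ft_torque'])"
```

```text
t 9.15 tcp [0.5789 0.003  0.2187] yaw -0.2715 move [-0.0004  0.0005  0.0023] F [-7.16  1.26 -2.14] w [1.8400e-02 5.0657e+01]
[ 3.11166701e+00 -4.25089356e-01  1.25071407e-03] [0.02670574 1.71192009 0.23948532]
```

apply_moves(
  motion=[
    [-0.0002,0.0001,-0.0015,0],
    [-0.0002,0,-0.0015,0],
    [-0.0002,0,-0.0015,0],
    [0,0,0,0],
    [0,0,0,0],
  ],
)

```text
time: 9.65
tool_pos: [0.5783, 0.0032, 0.2229]
tool_rot: [3.112, -0.425, 0.001]
ft_force: [-6.9, 1.9, -4.6]
gripper_width: 0.0184
grip_force: 50.5
```

```bash
python3 -c "
from g import *
goto(tgt('o',.04)[0]);print(state()['tool_rot'],state()['ft_torque'])"
```

```text
t 9.65 tcp [0.5783 0.0032 0.2229] yaw -0.2717 move [-0.0004  0.0005  0.0001] F [-6.91  1.94 -4.62] w [1.84000e-02 5.04904e+01]
[ 3.11195753e+00 -4.25358798e-01  1.24733054e-03] [0.07041645 1.47013787 0.21947192]
```

Now it rises freely: 4.2 mm for the 4.5 mm commanded, with low force. I'll keep lifting until it's well clear.

apply_moves(
  motion=[
    [-0.0005,0.0002,-0.0025,0],
    [-0.0003,0.0001,-0.0025,0],
    [-0.0003,0,-0.0025,0],
    [-0.0002,0,-0.0025,0],
    [0,0,0,0],
  ],
)

```text
time: 10.15
tool_pos: [0.5773, 0.0036, 0.2332]
tool_rot: [-3.112, 0.427, -0.003]
ft_force: [-5.8, 0.9, -3.9]
gripper_width: 0.0187
grip_force: 50.4
```

```bash
python3 -c "
from g import *
goto(tgt('o',.095)[0])"
```

```text
t 10.15 tcp [0.5773 0.0036 0.2332] yaw 6.0107 move [-0.0005  0.0006  0.0005] F [-5.85  0.91 -3.89] w [1.87000e-02 5.04141e+01]
```

apply_moves(
  motion=[
    [-0.0002,0,-0.003,0],
    [-0.0002,0,-0.003,0],
    [-0.0002,0,-0.003,0],
    [-0.0002,0,-0.003,0],
    [-0.0002,0,-0.003,0],
  ],
)

```text
time: 10.65
tool_pos: [0.5759, 0.0039, 0.2476]
tool_rot: [-3.112, 0.427, -0.001]
ft_force: [-6.3, 1.7, -5.0]
gripper_width: 0.0185
grip_force: 50.2
```

apply_moves(
  motion=[
    [0.003,0,0,-0.01],
    [0.003,0,0,-0.01],
    [0.003,0,0,-0.01],
    [0.003,0,0,-0.01],
    [0.003,0,0,-0.01],
  ],
)

```text
time: 11.15
tool_pos: [0.5903, 0.0005, 0.2473]
tool_rot: [-3.121, 0.35, 0.0]
ft_force: [-6.9, 2.6, -5.0]
gripper_width: 0.0184
grip_force: 50.2
```

```bash
python3 -c "
from g import *
goto(tgt('m',.18)[0])"
```

```text
t 11.15 tcp [5.903e-01 5.000e-04 2.473e-01] yaw 6.06 move [ 0.0155 -0.0054 -0.0005] F [-6.88  2.56 -4.98] w [1.84000e-02 5.01703e+01]
```

apply_moves(
  motion=[
    [0.0031,-0.001,0,-0.012],
    [0.0031,-0.001,0,-0.012],
    [0.0031,-0.001,0,-0.012],
    [0.0031,-0.001,0,-0.012],
    [0.0031,-0.0005,0,-0.012],
  ],
)

```text
time: 11.65
tool_pos: [0.6064, 0.002, 0.2473]
tool_rot: [-3.13, 0.256, 0.0]
ft_force: [-6.8, 2.4, -4.9]
gripper_width: 0.0184
grip_force: 50.2
```

apply_moves(
  motion=[
    [0,0,0,0],
    [0,0,0,0],
    [0,0,0,0],
  ],
)

```text
time: 11.95
tool_pos: [0.607, 0.0019, 0.2477]
tool_rot: [-3.13, 0.257, -0.003]
ft_force: [-6.5, 3.0, -4.6]
gripper_width: 0.0181
grip_force: 50.2
```

```bash
python3 -c "
from g import *
goto(tgt('m',.18)[0])
crop('side',260,120,110,82,7,'pics/c6.png')"
```

```text
t 11.95 tcp [0.607  0.0019 0.2477] yaw 6.1195 move [-0.0005 -0.0004 -0.0001] F [-6.48  3.05 -4.6 ] w [1.81000e-02 5.02049e+01]
```

View pics/c6.png

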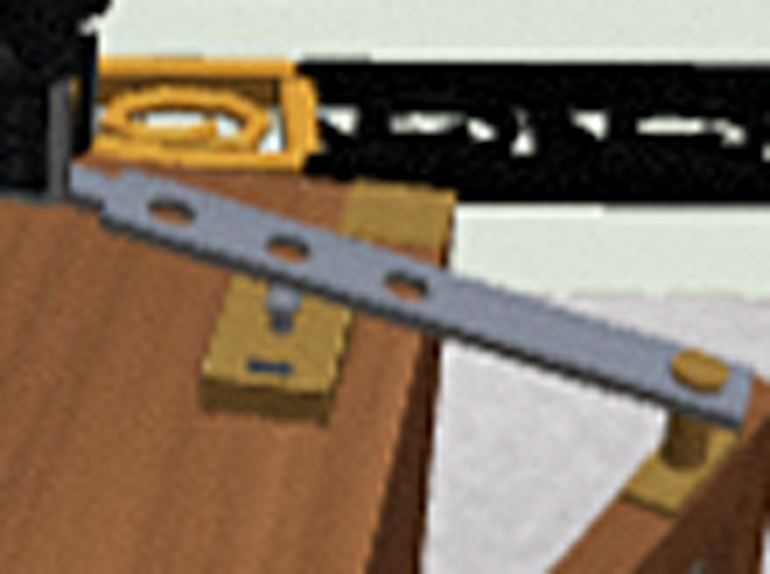

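The pin head shows at crop (284,296), the middle hole just above it at (288,248). I'll check the alignment numerically.

```bash
python3 -c "
from g import *
for n,(x,y),z in(('hole',(288,248),.2268),('head',(284,296),.2118)):
    print(n,onz('side',260+x/7-.4,120+y/7-.4,z).round(4))
th=.18;X,an=tgt('m',th)
for p in ([*PIN,.2118],[*PIN,.2268]):
    q=proj('side',p);print(q,((q-[260,120]+.4)*7).round(0))
im=get_image('side')[120:202,260:370].astype(int)
hsv=cv2.cvtColor(im.astype(np.uint8),cv2.COLOR_RGB2HSV)
print(hsv[38:48,35:47,1])"
```

```text
hole [0.541  0.017  0.2268]
head [0.5413 0.0166 0.2118]
[301.2 160.9] [291. 289.]
[301.5 153.9] [293. 240.]
[[ 14   9   4  26  35  37  43  46  43  37  33  39]
 [117  53  46   4  14  13  19  30  33  32  34  32]
 [152 134 138  85  19   4  23  29   4  21  37  26]
 [153 161 161  73  23  24  22  13  46   9  20  12]
 [157 150 127  18  15  31  30  39 113 131 110  56]
 [155 161 135   7  24  31  37  25 144 165 151 128]
 [153 148 163  96   9  24   3 114 157 155 163 155]
 [152 154 158 145  27  14  47 158 157 156 157 146]
 [152 161 157 127   8  35  16 147 160 154 155 148]
 [151 155 156 146 103  78 104 155 155 153 152 154]]
```

The middle hole is within about 0.5 mm of the pin. Lowering along the arc.

apply_moves(
  motion=[
    [0.0002,0,0.0025,0],
    [0.0003,0,0.0025,0],
    [0.0004,0,0.0025,0],
    [0.0004,0,0.0025,0],
    [0,0,0,0],
  ],
)

```text
time: 12.55
tool_pos: [0.6084, 0.0015, 0.2384]
tool_rot: [-3.131, 0.257, -0.003]
ft_force: [-5.5, 2.8, -0.4]
gripper_width: 0.0183
grip_force: 50.6
```

apply_moves(
  motion=[
    [0,0,0,0],
    [0,0,0,0],
  ],
)

```text
time: 12.75
tool_pos: [0.6084, 0.0015, 0.2387]
tool_rot: [-3.13, 0.257, -0.004]
ft_force: [-5.5, 3.2, 0.3]
gripper_width: 0.0186
grip_force: 50.6
```

```bash
python3 -c "
from g import *
goto(tgt('m',.123)[0])"
```

```text
t 12.75 tcp [0.6084 0.0015 0.2387] yaw 6.1197 move [-0.0003 -0.0003  0.001 ] F [-5.53  3.23  0.28] w [1.86000e-02 5.05844e+01]
```

apply_moves(
  motion=[
    [0.0001,-0.0003,0.002,0],
    [0.0001,0,0.002,0],
    [0.0002,0,0.0015,0],
    [0,0,0,0],
    [0,0,0,0],
  ],
)

```text
time: 13.25
tool_pos: [0.6086, 0.0014, 0.2335]
tool_rot: [3.131, -0.255, 0.003]
ft_force: [-6.5, 1.5, 0.3]
gripper_width: 0.0183
grip_force: 50.7
```

```bash
python3 -c "
from g import *
goto(tgt('m',.098)[0])"
```

```text
t 13.25 tcp [0.6086 0.0014 0.2335] yaw -0.1628 move [ 0.0001 -0.0004  0.0003] F [-6.47  1.49  0.34] w [1.83000e-02 5.07356e+01]
```

apply_moves(
  motion=[
    [0.0002,-0.0002,0.0015,0],
    [0.0001,0,0.0015,0],
    [0.0002,0,0.0015,0],
    [0,0,0,0],
    [0,0,0,0],
  ],
)

```text
time: 13.75
tool_pos: [0.6094, 0.0016, 0.2292]
tool_rot: [3.131, -0.255, 0.004]
ft_force: [-6.4, 1.9, 0.5]
gripper_width: 0.0183
grip_force: 50.8
```

```bash
python3 -c "
from g import *
goto(tgt('m',.074)[0])"
```

```text
t 13.75 tcp [0.6094 0.0016 0.2292] yaw -0.1623 move [-0.     -0.      0.0003] F [-6.43  1.89  0.49] w [1.83000e-02 5.07512e+01]
```

apply_moves(
  motion=[
    [0.0001,0,0.0015,0],
    [0.0001,0,0.0015,0],
    [0.0001,0,0.0015,0],
    [0.0001,0,0.0015,0],
    [0,0,0,0],
  ],
)

```text
time: 14.25
tool_pos: [0.6103, 0.0016, 0.2235]
tool_rot: [3.131, -0.254, 0.006]
ft_force: [-4.7, 1.9, 1.4]
gripper_width: 0.0185
grip_force: 50.8
```

```bash
python3 -c "
from g import *
goto(tgt('m',.04)[0])"
```

```text
t 14.25 tcp [0.6103 0.0016 0.2235] yaw -0.162 move [-0.0002  0.0002  0.0008] F [-4.69  1.85  1.39] w [1.85000e-02 5.08011e+01]
```

apply_moves(
  motion=[
    [0,0,0.0015,0],
    [0.0001,0,0.0015,0],
    [0.0001,0,0.0015,0],
    [0,0,0.001,0],
    [0,0,0,0],
  ],
)

```text
time: 14.75
tool_pos: [0.6098, 0.0012, 0.2176]
tool_rot: [3.13, -0.255, 0.003]
ft_force: [-6.5, 0.8, 1.1]
gripper_width: 0.0181
grip_force: 50.8
```

```bash
python3 -c "
from g import *
goto(tgt('m',.0)[0])"
```

```text
t 14.75 tcp [0.6098 0.0012 0.2176] yaw -0.1623 move [ 0.001  -0.0002  0.0021] F [-6.51  0.77  1.13] w [1.81000e-02 5.07751e+01]
```

apply_moves(
  motion=[
    [0.0002,0,0.001,0],
    [0,0,0.001,0],
    [0,0,0,0],
    [0,0,0,0],
  ],
)

```text
time: 15.15
tool_pos: [0.61, 0.0011, 0.2158]
tool_rot: [3.13, -0.254, 0.003]
ft_force: [-5.8, 0.6, 0.8]
gripper_width: 0.0182
grip_force: 50.8
```

```bash
python3 -c "
from g import *
goto(tgt('m',.0)[0])"
```

```text
t 15.15 tcp [0.61   0.0011 0.2158] yaw -0.1622 move [ 0.0008 -0.0003  0.0003] F [-5.81  0.57  0.85] w [1.82000e-02 5.07782e+01]
```

apply_moves(
  motion=[
    [-0.001,0.0002,0.0003,0],
    [-0.001,0.0002,0.0003,0],
    [-0.001,0,0,0],
    [-0.001,0,0,0],
    [0,0,0,0],
  ],
)

```text
time: 15.65
tool_pos: [0.6087, 0.0014, 0.2156]
tool_rot: [-3.131, 0.254, -0.014]
ft_force: [1.6, -0.8, 6.6]
gripper_width: 0.0185
grip_force: 51.3
```

```bash
python3 -c "
from g import *
goto([.6075,.0011,.2153])"
```

```text
t 15.65 tcp [0.6087 0.0014 0.2156] yaw 6.1215 move [-0.0011  0.0005  0.0003] F [ 1.6  -0.81  6.6 ] w [1.85000e-02 5.13384e+01]
```

apply_moves(
  motion=[
    [0,0,-0.0008,0],
    [-0.0005,0,-0.0005,0],
    [-0.0003,0,0,0],
    [0,0,0,0],
    [0,0,0,0],
  ],
)

```text
time: 16.15
tool_pos: [0.6085, 0.0015, 0.2157]
tool_rot: [-3.131, 0.254, -0.015]
ft_force: [5.7, -3.0, 3.7]
gripper_width: 0.0185
grip_force: 51.0
```

```bash
python3 -c "
from g import *
goto([.6075,.0011,.2153])
crop('side',260,120,110,82,7,'pics/c7.png')"
```

```text
t 16.15 tcp [0.6085 0.0015 0.2157] yaw 6.1211 move [-0.0009  0.0006  0.0004] F [ 5.72 -3.02  3.7 ] w [1.85000e-02 5.10201e+01]
```

View pics/c7.png

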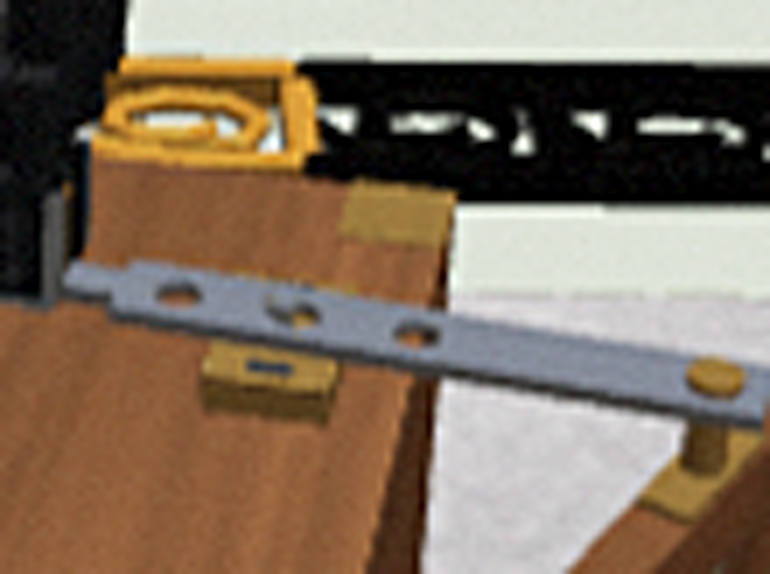

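The bar lies flat with the pin head in the middle hole at (283,303), bearing on the hole's knob side. I'll neutralise the push, then release gently.

apply_moves(
  motion=[
    [0.001,-0.0004,-0.0005,0],
    [0.0006,0,-0.0003,0],
    [0,0,0,0],
    [0,0,0,0],
  ],
)

```text
time: 16.6
tool_pos: [0.6084, 0.0016, 0.2156]
tool_rot: [3.131, -0.255, 0.008]
ft_force: [5.5, -3.1, 5.0]
gripper_width: 0.0183
grip_force: 51.1
```

apply_moves(
  motion=[
    [0,0,0,0],
    [0,0,0,0],
    [0,0,0,0],
    [0,0,0,0],
  ],
  gripper=0.5,
)

```text
time: 17.0
tool_pos: [0.606, 0.0022, 0.2136]
tool_rot: [3.131, -0.255, -0.003]
ft_force: [-0.3, -0.2, 0.3]
gripper_width: 0.0427
grip_force: 0.0
```

apply_moves(
  motion=[
    [0,0,-0.01,0],
    [0,0,-0.02,0],
    [0,0,-0.03,0],
    [0,0,-0.04,0],
    [0,0,-0.04,0],
  ],
)

```text
time: 17.5
tool_pos: [0.6062, 0.0019, 0.3563]
tool_rot: [3.131, -0.255, -0.0]
ft_force: [0.4, 0.2, 0.2]
gripper_width: 0.0428
grip_force: 0.0
```

apply_moves(
  motion=[
    [-0.03,0.03,0,0],
    [-0.03,0.03,0,0],
    [-0.03,0.03,0,0],
    [-0.03,0.03,0,0],
    [-0.03,0.03,0,0],
  ],
)

```text
time: 18.0
tool_pos: [0.4326, -0.1225, 0.3552]
tool_rot: [-3.131, 0.255, -0.002]
ft_force: [0.4, -0.7, 0.2]
gripper_width: 0.0424
grip_force: 0.0
```

apply_moves(
  motion=[
    [0,0.04,0,0],
    [0,0.04,0,0],
    [0,0.02,0,0],
    [0,0,0,0],
    [0,0,0,0],
  ],
)

```text
time: 18.5
tool_pos: [0.4178, -0.2205, 0.3548]
tool_rot: [-3.131, 0.257, -0.001]
ft_force: [-0.1, 0.4, 0.3]
gripper_width: 0.0427
grip_force: 0.0
```

```bash
python3 -c "
from g import *
goto([.6075,.0011,.2153])
im=np.hstack([cv2.resize(get_image(n)[v:v+120,u:u+b,::-1],None,fx=3,fy=3,interpolation=cv2.INTER_CUBIC) for n,u,v,b in(('side',250,110,145),('top',265,165,120))]);cv2.imwrite('pics/c8.png',im)"
```

```text
t 18.5 tcp [ 0.4178 -0.2205  0.3548] yaw 6.1193 move [ 0.151  -0.2496  0.1395] F [-0.12  0.37  0.28] w [0.0427 0.    ]
```

View pics/c8.png

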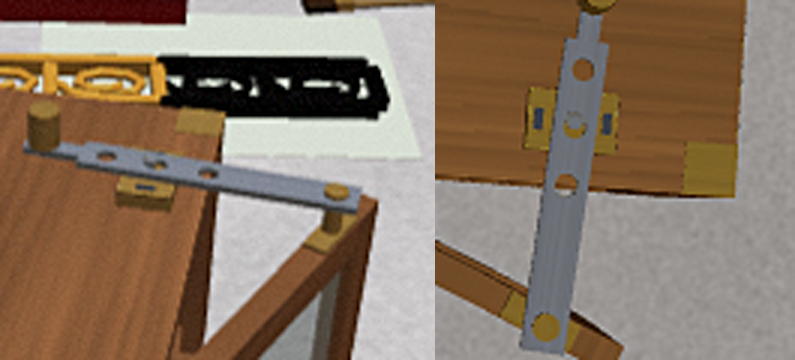

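The bar lies flat on the keeper with its middle hole over the pin (side crop (155,163), top crop (573,126)). The sash is held and the gripper is clear.

```bash
python3 -c "
from workcell import *
print(hand_in())"
```

```text
the job is handed in; nothing more can be done
None
```

The sash is in by one hole, with the bar's middle hole over the pin, lying flat on its keeper and holding; I handed it in at about 18.5 s, though my first lift caught under the pin's head (22 N) and I lowered and re-centred the bar before lifting it clear.

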